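# Thread the plough washers onto the skewer and rack it

## Task

Take the steel skewer from its wooden rest and thread it through all three thick washers standing in the sloping slotted block, until you feel its collar press against the first washer. Lift the washers out together on the skewer, letting none slide off, and lay the loaded skewer back in both V posts of its rest as it lay before, all three washers hanging between the collar and the far post; let go. The block stands loose: do not shove it along or tip it, and leave the mug, jar and tin where they are.

Things in the scene. Friction and masses are not known exactly. Their poses are not given: they have to be found in the camera images.
- skewer_grip (a point): Steel skewer, 75 g; point at the centre of its square dark wooden handle (22 x 22 mm, x = -45 to +40 mm). x runs to the tip: 7 mm shaft to 160 mm with a 4 mm collar of 21 mm diameter clamped on it, its far face anywhere at x = 66 to 86 mm: find it by feel, cone narrowing to 3 mm at the tip, 178 mm. Starts lying in the rest, z up. Pivots in a weak grip: use 30 N or more, fingers on its +y and -y sides.
- rest_mid (a point): Fixed wooden rest: two posts, 10 mm thick, at x = -49 and +49 mm, each with a 45 degree V notch (31 mm wide, 15 mm deep) on top; base 125 x 60 x 12 mm. Point midway between the notches at the axis of a shaft lying in them, 75 mm above the table. x points as the lying skewer does; the handle's centre then lies at x = -101 mm (near post between handle and collar).
- rack_row (a point): Loose light wooden block, 0.8 kg, base 120 x 76 x 10 mm; slides at a push of 5 to 8 N. Point: centre of its row of three slots, 58 mm up. x (level) is the way the skewer goes in, but the row and hole axis slope DOWN 20 degrees towards +x. Slots 16 mm apart along the slope, 7 mm wide, open above; a 27 mm channel runs between their side posts, which end 6 mm above the hole axis.
- washer_a_c (a point): First washer from the entry (uphill, -x) side of the block: dark steel, 42 mm outside, hole 14 mm, 5 mm thick, about 45 g; this point is the centre of its hole; its z is the hole's axis, pointing into the row. It stands loose in its slot, square to the slope, and gives about 1 mm.
- washer_b_c (a point): Middle washer, alike.
- washer_c_c (a point): Last (lowest) washer, alike.
- skewer: The skewer as a whole (same origin and axes as skewer_grip).
- washer_a: The first washer as a whole; origin at the centre of its uphill face.
- washer_b: The middle washer as a whole; origin alike.
- washer_c: The last washer as a whole; origin alike.
- mug_c (a point): Aluminium mug, 76 mm wide with a handle, 80 mm high; point at its centre, half-way up. Bystander.
- jar_c (a point): Brown glass jar, 68 mm wide, 110 mm high; point at its centre, half-way up. Bystander.
- tin_center (a point): Flat round tin, 66 mm wide, 30 mm high; point at its centre. Bystander.
Not all that is in view belongs to the job. There is more than one size of the skewer; the job needs the largest.

How it is judged:
On the way, in this order (a step that is already met when the one before it is completed fails the run):
1. the skewer passes through all three washers in the block and its collar presses against the first one (over 1.5 N) (x of washer_a_c in the frame of skewer_grip between 0.067 and 0.14 m and y of washer_a_c in the frame of skewer_grip between -0.0075 and 0.0075 m and z of washer_a_c in the frame of skewer_grip between -0.0075 and 0.0075 m and x of washer_b_c in the frame of skewer_grip between 0.067 and 0.14 m and y of washer_b_c in the frame of skewer_grip between -0.0075 and 0.0075 m and z of washer_b_c in the frame of skewer_grip between -0.0075 and 0.0075 m and x of washer_c_c in the frame of skewer_grip between 0.067 and 0.14 m and y of washer_c_c in the frame of skewer_grip between -0.0075 and 0.0075 m and z of washer_c_c in the frame of skewer_grip between -0.0075 and 0.0075 m and x of washer_a_c in the frame of skewer_grip below 0.092 m and contact force between skewer and washer_a above 1.5 N and height (world z) of each of washer_a_c, washer_b_c, washer_c_c below 0.085 m), for 0.1 s.
2. all three washers hang on the skewer, lifted clear of the block together (x of washer_a_c in the frame of skewer_grip between 0.067 and 0.14 m and y of washer_a_c in the frame of skewer_grip between -0.0075 and 0.0075 m and z of washer_a_c in the frame of skewer_grip between -0.0075 and 0.0075 m and x of washer_b_c in the frame of skewer_grip between 0.067 and 0.14 m and y of washer_b_c in the frame of skewer_grip between -0.0075 and 0.0075 m and z of washer_b_c in the frame of skewer_grip between -0.0075 and 0.0075 m and x of washer_c_c in the frame of skewer_grip between 0.067 and 0.14 m and y of washer_c_c in the frame of skewer_grip between -0.0075 and 0.0075 m and z of washer_c_c in the frame of skewer_grip between -0.0075 and 0.0075 m and height (world z) of each of washer_a_c, washer_b_c, washer_c_c above 0.11 m), for 0.3 s.
At the end, for the whole second after the job is handed in: Skewer in both V notches as at the start (handle within 9 mm lengthwise, 8 mm sideways, 6 mm in height; 0.06 rad), all three washers on its shaft between collar and far post, all at rest (below 30 mm/s); block within 15 mm of its start, mug, jar and tin within 20 mm (x of washer_a_c in the frame of skewer_grip between 0.067 and 0.14 m and y of washer_a_c in the frame of skewer_grip between -0.0075 and 0.0075 m and z of washer_a_c in the frame of skewer_grip between -0.0075 and 0.0075 m and x of washer_b_c in the frame of skewer_grip between 0.067 and 0.14 m and y of washer_b_c in the frame of skewer_grip between -0.0075 and 0.0075 m and z of washer_b_c in the frame of skewer_grip between -0.0075 and 0.0075 m and x of washer_c_c in the frame of skewer_grip between 0.067 and 0.14 m and y of washer_c_c in the frame of skewer_grip between -0.0075 and 0.0075 m and z of washer_c_c in the frame of skewer_grip between -0.0075 and 0.0075 m and linear speed of each of skewer, washer_a, washer_b, washer_c below 0.03 m/s and x of skewer_grip in the frame of rest_mid between -0.11 and -0.092 m and y of skewer_grip in the frame of rest_mid between -0.008 and 0.008 m and z of skewer_grip in the frame of rest_mid between -0.006 and 0.006 m and angle between the x axis of skewer_grip and the x axis of rest_mid, either way round below 0.06 rad); the robot touches nothing.
It fails at once if the block is shoved more than 15 mm or tipped (distance of rack_row from where it was at the start of the episode above 0.015 m or angle between rack_row's own z axis and vertical above 0.35 rad).
It fails at once if the mug, jar or tin is moved more than 20 mm (distance of any of mug_c, jar_c, tin_center from where it was at the start of the episode above 0.02 m).
It also fails if it takes over 61 s, if anything falls off the work surface, if the arm or the gripper's body presses on something with over 40 N, if the wrist force passes 120 N, or if a joint passes its speed limit or range.

## Robot

A 7-joint arm with a two-finger parallel gripper is mounted at the origin on the work surface. World frame = base frame: x ahead of the robot, y to its left, z up, the work surface at z = 0. Lengths are in m, angles in rad, forces in N, time in s.
With the tool pointing down it reaches from about 0.4 to 0.85 m from the base axis. Payload 10.4 kg.
Tool frame: the origin (TCP) lies at the centre of the arm's flange, where the gripper is bolted on; the fingertips stand 182 mm ahead of it and the grasp point (between the pads) lies 164 mm ahead of it; z points along the fingers, y is the line along which they close (so a half turn about z gives the same grasp; the last joint's range is limited). The gripper opens to 87 mm and grips with 3 to 60 N. Pads are 19 mm wide; open, the fingers measure 117 mm over their backs; the gripper's body (75 mm by 190 mm) begins 51 mm behind the grasp point.
Start: joints at [1.278, 0.332, -0.065, 1.46, 0.022, 1.35, -0.088], TCP at [0.167, -0.602, 0.405] pointing down, gripper open.
Joint ranges: [-2.6, 2.6], [-0.5, 2.12], [-1.47, 1.34], [0.16, 2.42], [-1.27, 4.41], [0.06, 2.06], [-2.6, 2.6]. Speed limits (rad/s): [2.22, 2.22, 2.79, 2.79, 3.14, 3.14, 3.14].

## Interface

Orientations are given as a unit quaternion [x, y, z, w].
In Python, from bench import r, eyes, job gives the robot as it stands. The module is installed in compiled form; this text tells all that it offers.
- The arm moves only by the shell command python3 -m inch 'ROWS' [OPENING] [FORCE]. ROWS is JSON, a list of rows, each a list of 6 numbers: the shift along the tool's x, y, z normalised to -1 to 1, where 1 is 4 cm, then the turn, a rotation vector about the tool's x, y, z normalised to -1 to 1, where 1 is 0.12 rad. In form: [[x, y, z, wx, wy, wz], ...]. A call has exactly 5 rows; each row shifts and turns the commanded pose from where the row before left it, along the tool's axes as they then stand; what a row does not reach is not made up. A row lasts 1/12 s, in which the tool goes at most 41.7 mm and 7.16 degrees, less where a joint would pass 70% of its speed; a pose out of reach is approached as far as the arm can. A call with a number of a shift or a turn outside -1 to 1 is refused whole. A call with a gripper value outside its range is refused whole. OPENING is the gripper command: -1 is shut, 1 is fully open, values between are in proportion, set as the call begins (- or left out, the last holds). The fingers move at their own pace and stop on an object; FORCE is the grip in N (left out, the last holds). Time passes only in rows, so rows that do not move let the fingers close, or fill a call up. It gives the time, the measured TCP pose, the force, the opening and the grip force at its end, in the units of the state.
- r.read_state(): the state, without advancing time (a new reading comes with each control period).
- eyes.camera(name): name is "scene" or "top"; returns a dict with "pixels" (480x640x3 uint8, red, green, blue), "fx", "fy", "cx", "cy" (pixels), "extrinsics" (4x4, takes a point from camera to world coordinates). Camera axes: x right, y down, z forward; pixel columns grow to the right and rows downward; lengths in m; the calibration is good to about 2 mm. A picture is of the moment at which its call begins. There is no depth.
- job.close_job(): hands the job in; it is judged then, once.
The state is a dict: "time": time; "joint_positions": joint angles; "joint_vel": joint speeds; "joint_torque": joint torques, N m; "ee_pos": TCP position; "eef_rot": TCP orientation; "ft_force": force on the tool from outside, world axes, zero at the start; "torque": the same for the moment, N m; "width": finger opening in m; "grip_force": force on a finger pad.
Only numpy, scipy, OpenCV 4.12 (cv2) and the standard library are available. Lean on these libraries where they do the work, as an engineer would, in place of code of your own. Each camera call takes 0.05 s, during which the arm holds its last target. There are 200 camera calls.

## Working session

There is one attempt and no reset: what is moved stays moved. The work goes in short steps, Python scripts to look and compute and a shell command to move; the robot and the scene stay as the last step left them, time stands still between calls to the robot, and variables do not carry over. Pictures are saved under pics/ and viewed, at most 10 in all, crops included, and the job is handed in when it is done.

```bash
mkdir -p pics; python3 - <<'E'
from bench import r,eyes,job
import cv2,numpy as np,pickle
for n in("scene","top"):
    c=eyes.camera(n); pickle.dump(c,open(n+".pkl","wb")); cv2.imwrite(f"pics/{n}.png",c["pixels"][:,:,::-1]); print(n,c["fx"],c["fy"],c["cx"],c["cy"],np.round(c["extrinsics"],4).tolist())
s=r.read_state(); print({k:np.round(v,3).tolist() for k,v in s.items()})
E
```

```text
scene 580.6734381327578 580.6734381327578 324.5549791054201 240.61153317239 [[-0.4096, 0.6542, -0.6358, 1.2715], [0.9123, 0.2972, -0.2819, 0.2977], [0.0045, -0.6955, -0.7186, 0.9541], [0.0, 0.0, 0.0, 1.0]]
top 600.1522489857479 600.1522489857479 321.9713939601339 236.66966136920726 [[-0.0061, -0.9951, 0.0984, 0.3754], [-0.9998, 0.0077, 0.0163, -0.048], [-0.017, -0.0983, -0.995, 1.2766], [0.0, 0.0, 0.0, 1.0]]
{'time': 0.1, 'joint_positions': [1.278, 0.333, -0.065, 1.461, 0.022, 1.35, -0.089], 'joint_vel': [0.0, -0.001, 0.0, -0.003, 0.002, 0.0, 0.001], 'joint_torque': [0.002, -62.454, 0.025, -39.072, -0.061, 0.037, 0.0], 'ee_pos': [0.167, -0.602, 0.404], 'eef_rot': [0.991, 0.135, -0.0, -0.001], 'ft_force': [0.165, -0.371, 0.25], 'torque': [0.013, -0.009, 0.016], 'grip_force': 0.0, 'width': 0.087}
```

View pics/scene.png

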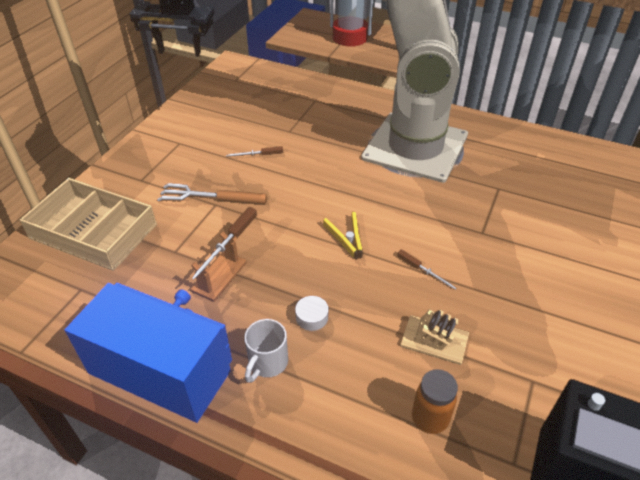

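View pics/top.png

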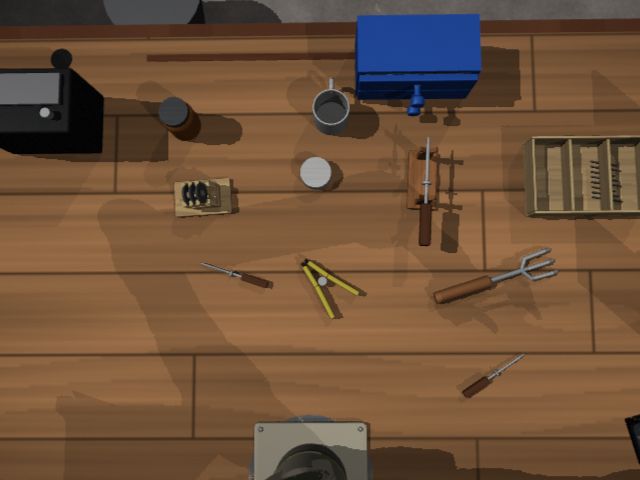

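The rest with the loaded-size skewer is at top (427,190), handle at (425,225) and tip at (428,140). The block is at top (203,197) and scene (436,335). The tin, mug and jar are at top (316,173), (331,110) and (178,118). I'll zoom in on the rest and block.

```bash
python3 - <<'E'
import cv2,numpy as np
s=cv2.imread("pics/scene.png");t=cv2.imread("pics/top.png")
f=lambda im,x,y,w,h:cv2.resize(im[y:y+h,x:x+w],(400,300),interpolation=cv2.INTER_CUBIC)
cv2.imwrite("pics/z.png",np.vstack([np.hstack([f(s,395,300,80,60),f(t,165,167,80,60)]),np.hstack([f(s,180,200,120,100)[:, :],f(t,350,130,160,120)])]))
E
```

```text
(no output)
```

View pics/z.png

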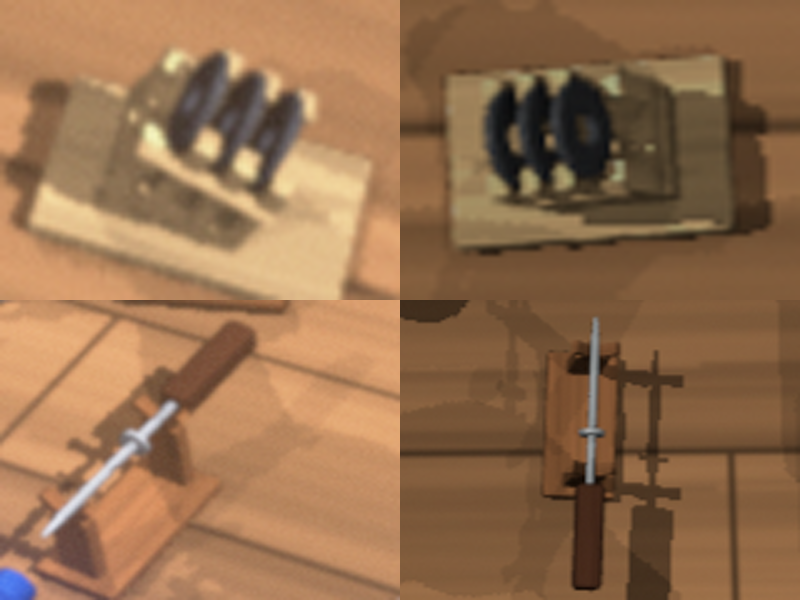

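The crops show the uphill washer, facing up with its hole visible, on the image-right (-y) side at top (281,193). So the row runs towards +y, and the skewer points roughly +x. Next I'll measure both.

```bash
cat > h.py <<'E'
import cv2,numpy as np,pickle
from scipy.spatial.transform import Rotation as R
def load(n): return pickle.load(open(n+".pkl","rb"))
def ray(c,u,v):
    E=c["extrinsics"]; d=E[:3,:3]@np.array([(u-c["cx"])/c["fx"],(v-c["cy"])/c["fy"],1]); return E[:3,3],d/np.linalg.norm(d)
def plane(c,u,v,z):
    o,d=ray(c,u,v); return o+d*(z-o[2])/d[2]
def tri(c1,p1,c2,p2):
    o1,d1=ray(c1,*p1);o2,d2=ray(c2,*p2)
    t=np.linalg.lstsq(np.c_[d1,-d2],o2-o1,rcond=None)[0]
    a=o1+t[0]*d1;b=o2+t[1]*d2; return (a+b)/2,np.linalg.norm(a-b)
def proj(c,p):
    E=c["extrinsics"]; q=E[:3,:3].T@(np.asarray(p)-E[:3,3]); return np.array([c["fx"]*q[0]/q[2]+c["cx"],c["fy"]*q[1]/q[2]+c["cy"]])
def comps(m,x,y,w,h,amin):
    n,l,s,ce=cv2.connectedComponentsWithStats(m[y:y+h,x:x+w].astype(np.uint8)*1)
    out=[]
    for i in range(1,n):
        if s[i,4]>=amin:
            yy,xx=np.nonzero(l==i); out.append(np.c_[xx+x,yy+y].astype(np.float32))
    return out
E
python3 - <<'E'
from h import *
boxes={"top":((170,172,66,48),(400,130,50,125)),"scene":((398,303,75,62),(180,200,85,105))}
for n in boxes:
    c=load(n);im=c["pixels"].astype(int);mx=im.max(2);mn=im.min(2);sat=(mx-mn)/np.maximum(mx,1)
    b=boxes[n]
    print(n,"washers")
    for th in (45,60,75):
      for p in comps((mx<th)&(sat<.6),*b[0],15): print(th,len(p),p.mean(0).round(2),cv2.minAreaRect(p)[0],np.round(cv2.minAreaRect(p)[1:][0],1),round(cv2.minAreaRect(p)[2]),p.min(0),p.max(0))
    print(n,"shaft")
    for p in comps((sat<.25)&(mx>85),*b[1],20):
        l=cv2.fitLine(p,cv2.DIST_HUBER,0,.01,.01).ravel(); t=(p-l[2:])@l[:2]; w=(p-l[2:])@np.array([-l[1],l[0]])
        print(len(p),l.round(3),(l[2:]+t.min()*l[:2]).round(1),(l[2:]+t.max()*l[:2]).round(1), "collar px",p[abs(w)>3.3].mean(0))
    print(n,"handle")
    for p in comps((sat>.45)&(mx<105)&(im[:,:,0]>im[:,:,2]*1.5),*((415,195,22,60) if n=="top" else (225,200,40,45)),80):
        q=cv2.minAreaRect(p);print(len(p),q,cv2.boxPoints(q).round(1).tolist())
c=load("top");im=c["pixels"].astype(int)
print(im[190:200:3,176:234:3].tolist()[0]); print(im[225,415:440].tolist())
E
```

```text
top washers
45 301 [195.58 193.05] (195.16156005859375, 193.2923126220703) [19.5 23.6] 83 [184. 183.] [207. 204.]
60 381 [195.18 192.9 ] (194.9319305419922, 192.91050720214844) [21.3 24.3] 86 [183. 182.] [207. 204.]
60 16 [232.69 211.75] (232.800048828125, 211.9000244140625) [4.  4.5] 27 [230. 209.] [235. 213.]
75 546 [198.25 194.92] (200.89341735839844, 195.00759887695312) [26.2 37.4] 86 [182. 182.] [220. 208.]
75 41 [232.29 190.73] (232.8323516845703, 191.82058715820312) [14.   4.8] 86 [230. 185.] [235. 199.]
75 31 [232.32 210.97] (230.5, 210.5) [5. 9.] 90 [226. 208.] [235. 213.]
75 15 [200.8  215.13] (201.0, 215.5) [ 1. 12.] 90 [195. 215.] [207. 216.]
75 15 [216. 214.] (216.0, 214.0) [14.  0.] 180 [209. 214.] [223. 214.]
75 15 [185.8  216.27] (186.5, 216.5) [ 1. 11.] 90 [181. 216.] [192. 217.]
top shaft
231 [ 4.30000e-02 -9.99000e-01  4.26638e+02  1.69859e+02] [425.3 202.1] [428. 137.] collar px [427.66666 182.33333]
top handle
708 ((425.5, 220.5), (51.0, 21.0), 90.0) [[415.0, 195.0], [436.0, 195.0], [436.0, 246.0], [415.0, 246.0]]
scene washers
75 22 [442.91 318.95] (442.90005493
[... 237 characters left out ...]
] collar px [219.85715 246.35715]
scene handle
[[157, 128, 89], [157, 129, 89], [73, 67, 61], [19, 20, 21], [43, 44, 46], [23, 24, 24], [22, 22, 21], [29, 29, 30], [40, 34, 26], [34, 34, 36], [32, 29, 27], [75, 60, 41], [73, 59, 40], [79, 64, 43], [71, 57, 39], [103, 84, 58], [102, 84, 57], [102, 83, 57], [81, 64, 44], [63, 44, 28]]
[[122, 87, 57], [126, 90, 58], [127, 90, 60], [119, 84, 56], [82, 56, 36], [54, 31, 20], [67, 39, 25], [69, 41, 26], [70, 42, 28], [70, 41, 27], [70, 42, 27], [70, 42, 28], [68, 39, 26], [64, 37, 24], [61, 37, 24], [47, 27, 18], [99, 69, 45], [130, 93, 62], [129, 91, 60], [130, 92, 61], [129, 92, 61], [139, 98, 65], [148, 106, 71], [148, 105, 70], [148, 106, 70]]
```

```bash
python3 - <<'E'
from h import *
t=load("top");s=load("scene")
a=plane(t,425.3,202.1,.075);b=plane(t,428,137,.075);print("shaft top",a,b)
a2=plane(s,231.8,233.7,.075);b2=plane(s,192.3,278.3,.075);print("shaft scene",a2,b2)
print("collar",plane(t,427.6,182.3,.075),plane(s,219.9,246.4,.075))
print("handle c top",plane(t,424.8,225,.086))
for n,c,bx in(("top",t,(168,165,75,60)),("scene",s,(395,300,80,70))):
    im=c["pixels"].astype(int);mx=im.max(2);sat=(mx-im.min(2))/np.maximum(mx,1)
    for th in (.44,.46,.48):
        m=np.zeros(mx.shape,np.uint8);x,y,w,h=bx;m[y:y+h,x:x+w]=(sat<th)[y:y+h,x:x+w]
        m=cv2.morphologyEx(m,cv2.MORPH_OPEN,np.ones((3,3)))
        p=max(comps(m,*bx,50),key=len); q=cv2.minAreaRect(p) if n=="top" else None
        if q: 
            bp=cv2.boxPoints(q);w3=np.array([plane(t,*z,.01) for z in bp]);print(th,len(p),bp.round(1).tolist(),"\n",w3.round(4).tolist(),w3.mean(0),np.linalg.norm(w3-np.roll(w3,1,0),axis=1))
        else:
            hull=cv2.convexHull(p);ap=cv2.approxPolyDP(hull,4,True)[:,0];print(th,len(p),[(z.tolist(),plane(s,*z,.01).round(4).tolist()) for z in ap])
print("washers",[tri(t,(201.6,189.6),s,(435,320.6))])
E
```

```text
shaft top [ 0.5626689 -0.2372645  0.075    ] [ 0.69678397 -0.24583717  0.075     ]
shaft scene [ 0.55663282 -0.23541968  0.075     ] [ 0.6966508  -0.24306969  0.075     ]
collar [ 0.60312807 -0.24283738  0.075     ] [ 0.59917429 -0.2389499   0.075     ]
handle c top [ 0.51487328 -0.23347995  0.086     ]
0.44 954 [[172.89999389648438, 182.89999389648438], [208.6999969482422, 178.89999389648438], [212.39999389648438, 212.1999969482422], [176.60000610351562, 216.1999969482422]] 
 [[0.6192, 0.2925, 0.01], [0.6272, 0.2155, 0.01], [0.555, 0.2066, 0.01], [0.5471, 0.2833, 0.01]] [0.58712161 0.24946532 0.01      ] [0.07273716 0.07745838 0.07270113 0.07702258]
0.46 1889 [[172.89999389648438, 181.8000030517578], [229.10000610351562, 177.60000610351562], [231.6999969482422, 212.60000610351562], [175.5, 216.8000030517578]] 
 [[0.6216, 0.2925, 0.01], [0.6296, 0.1715, 0.01], [0.5538, 0.1652, 0.01], [0.5457, 0.2855, 0.01]] [0.58765433 0.22868712 0.01      ] [0.07618865 0.12129118 0.07610434 0.12057755]
0.48 1985 [[172.89999389648438, 181.60000610351562], [229.5, 177.5], [232.0, 212.89999389648438], 
[... 385 characters left out ...]
, ([428.0, 310.0], [0.5281, 0.1988, 0.01]), ([457.0, 318.0], [0.5234, 0.2578, 0.01])]
0.46 2563 [([468.0, 332.0], [0.5476, 0.2865, 0.01]), ([461.0, 364.0], [0.6245, 0.2929, 0.01]), ([400.0, 345.0], [0.6316, 0.1746, 0.01]), ([409.0, 316.0], [0.5584, 0.1684, 0.01]), ([428.0, 309.0], [0.5257, 0.1981, 0.01]), ([457.0, 318.0], [0.5234, 0.2578, 0.01])]
0.48 2681 [([469.0, 332.0], [0.5468, 0.2883, 0.01]), ([462.0, 364.0], [0.6237, 0.2946, 0.01]), ([400.0, 346.0], [0.6337, 0.1753, 0.01]), ([410.0, 314.0], [0.5528, 0.1687, 0.01]), ([427.0, 309.0], [0.5265, 0.1962, 0.01]), ([457.0, 317.0], [0.521, 0.2572, 0.01])]
washers [(array([0.59288365, 0.22106658, 0.06700779]), np.float64(0.006628990123814078))]
```

```bash
cat >> h.py <<'E'
def fr(yaw,pitch=0):  # tool rotation: tool x along heading yaw (deg), nose down by pitch (deg)
    a,p=np.radians([yaw,pitch]); x=np.array([np.cos(a)*np.cos(p),np.sin(a)*np.cos(p),-np.sin(p)])
    y=np.array([np.sin(a),-np.cos(a),0]); return np.c_[x,y,np.cross(x,y)]
def go(s,Rt,grasp):  # moves from state s so that the grasp point gets to 'grasp' with rotation Rt: turn first, then shift
    R0=R.from_quat(s["eef_rot"]).as_matrix(); w=R.from_matrix(R0.T@Rt).as_rotvec()
    tcp=np.asarray(grasp)-.164*Rt[:,2]; d=tcp-np.asarray(s["ee_pos"])
    print("turn",(w/.12).round(3),"shift(after turn)",(Rt.T@d/.04).round(3),"shift(before)",(R0.T@d/.04).round(3))
E
python3 - <<'E'
from h import *
from bench import r
t=load("top");s=load("scene")
ex=np.array([-.066*.94,.998*.94,-.342]);n=np.array([-.066*.342,.998*.342,.94])
for off in(0,.004,.008):
    row=np.array([.5885-.066*off,.2297+off,.058])
    A=row-.016*ex;C=row+.016*ex
    print(off,"a top rim scene",proj(s,A+.021*n),"c",proj(s,C+.021*n),"; top view a",proj(t,A+.021*n),proj(t,A-2.5e-3*ex),"c",proj(t,C+.021*n+.0025*ex))
go(r.read_state(),fr(-3.5),[.520,-.2335,.24])
E
python3 -m inch '[[0,0,0,0,0,0.92],[0,0,0,0,0,0.92],[0,0,0,0,0,0.92],[0.63,-0.745,0,0,0,0],[0.63,-0.745,0,0,0,0]]' 1 45 
python3 -m inch '[[0.63,-0.745,0,0,0,0],[0.63,-0.745,0,0,0,0],[0.63,-0.745,0,0,0,0],[0.63,-0.745,0,0,0,0],[0.63,-0.745,0,0,0,0]]'
python3 -m inch '[[0.63,-0.745,0,0,0,0],[0.63,-0.745,0,0,0,0],[0.63,-0.745,0,0,0,0],[0.63,-0.745,0,0,0,0],[0.63,-0.745,0,0,0,0]]'
python3 - <<'E'
from h import *
from bench import r
go(r.read_state(),fr(-3.5),[.520,-.2335,.075])
E
```

```text
0 a top rim scene [435.42666359 314.00748999] c [450.46927577 322.13941714] ; top view a [197.84815345 190.53519963] [204.52163881 191.79910696] c [183.31972491 192.72344346]
0.004 a top rim scene [437.5450337  314.61887383] c [452.59970312 322.75764678] ; top view a [195.87408796 190.68196904] [202.57733071 191.94360805] c [181.36555196 192.8686985 ]
0.008 a top rim scene [439.6671717  315.23134512] c [454.73391748 323.37697537] ; top view a [193.90014978 190.82872898] [200.63314609 192.08809995] c [179.4115038  193.01394426]
turn [-1.000e-02  2.000e-03  2.758e+00] shift(after turn) [ 8.256e+00 -9.741e+00  1.000e-03] shift(before) [ 1.0974e+01 -6.5300e+00  8.0000e-03]
time: 0.52
ee_pos: [0.2193, -0.5462, 0.4039]
eef_rot: [0.999, -0.033, -0.001, -0.0]
ft_force: [1.5, -0.1, 0.1]
width: 0.0872
grip_force: 0.0
time: 0.93
ee_pos: [0.3564, -0.4033, 0.4046]
eef_rot: [1.0, -0.031, -0.0, -0.0]
ft_force: [0.6, -0.3, 0.4]
width: 0.0872
grip_force: 0.0
time: 1.35
ee_pos: [0.4913, -0.2624, 0.4046]
eef_rot: [1.0, -0.031, -0.0, 0.0]
ft_force: [0.6, -0.8, 0.2]
width: 0.0866
grip_force: 0.0
turn [ 0.     0.002 -0.004] shift(after turn) [ 0.673 -0.765  4.14 ] shift(before) [ 0.674 -0.765  4.14 ]
```

```bash
python3 -m inch '[[0.68,-0.77,0,0,0,0],[0,0,0.8,0,0,0],[0,0,0.8,0,0,0],[0,0,0,0,0,0],[0,0,0,0,0,0]]' >/dev/null
python3 - <<'E'
from h import *
from bench import r,eyes
s=r.read_state();print(s["ee_pos"],s["ft_force"])
go(s,fr(-3.5),[.520,-.2335,.075])
E
```

```text
[ 0.51881261 -0.23509749  0.33968614] [0.88036254 0.55637881 1.41504533]
turn [-0.01   0.03  -0.005] shift(after turn) [ 0.027 -0.042  2.517] shift(before) [ 0.036 -0.039  2.517]
```

```bash
python3 -m inch '[[0.03,-0.04,0.9,0,0.03,0],[0,0,0.9,0,0,0],[0,0,0.7,0,0,0],[0,0,0,0,0,0],[0,0,0,0,0,0]]' >/dev/null
python3 - <<'E'
from h import *
from bench import r,eyes
s=r.read_state();print(s["ee_pos"],s["ft_force"])
go(s,fr(-3.5),[.520,-.2335,.075])
E
python3 -m inch '[[0,0,0,0,0,0],[0,0,0,0,0,0],[0,0,0,0,0,0],[0,0,0,0,0,0],[0,0,0,0,0,0]]' -1 45
python3 -m inch '[[0,0,0,0,0,0],[0,0,0,0,0,0],[0,0,0,0,0,0],[0,0,0,0,0,0],[0,0,0,0,0,0]]' -1 45
python3 - <<'E'
from h import *
from bench import r,eyes
s=r.read_state();print(s["ee_pos"],R.from_quat(s["eef_rot"]).as_matrix().round(4).tolist())
c=eyes.camera("top");cv2.imwrite("pics/g.png",c["pixels"][130:250,350:510,::-1].repeat(4,0).repeat(4,1))
E
```

```text
[ 0.52110213 -0.23410375  0.24207027] [0.25291793 0.09308777 0.72168699]
turn [-0.    -0.028 -0.011] shift(after turn) [-0.028 -0.013  0.077] shift(before) [-0.029 -0.013  0.077]
time: 2.6
ee_pos: [0.5212, -0.2336, 0.2417]
eef_rot: [1.0, -0.031, 0.002, 0.0]
ft_force: [-0.3, -0.1, -0.2]
width: 0.0613
grip_force: 0.0
time: 3.02
ee_pos: [0.5209, -0.2334, 0.2407]
eef_rot: [1.0, -0.031, 0.002, 0.0]
ft_force: [-0.5, 0.5, -0.1]
width: 0.028
grip_force: 0.0
[ 0.52092644 -0.23343555  0.24070453] [[0.9981, -0.0614, 0.0035], [-0.0614, -0.9981, -0.0002], [0.0035, 0.0, -1.0]]
```

View pics/g.png

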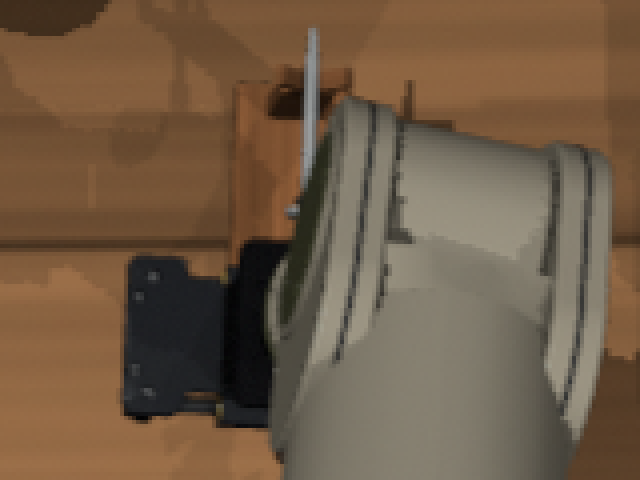

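The arm covers the handle, but the shaft still lies in the rest with its tip at about (428,137), and the fingers are closing around it. I'll finish the grip.

```bash
python3 -m inch '[[0,0,0,0,0,0],[0,0,0,0,0,0],[0,0,0,0,0,0],[0,0,0,0,0,0],[0,0,0,0,0,0]]' -1 45
python3 -m inch '[[0,0,0,0,0,0],[0,0,0,0,0,0],[0,0,0,0,0,0],[0,0,0,0,0,0],[0,0,0,0,0,0]]' -1 45
python3 - <<'E'
from h import *
from bench import r,eyes
s=r.read_state();print(s["ee_pos"],s["eef_rot"],R.from_quat(s["eef_rot"]).as_matrix().round(4).tolist(),s["joint_positions"])
pickle.dump(s,open("grasp.pkl","wb"))
for n in ("top","scene"):
    c=eyes.camera(n);pickle.dump(c,open(n+"_g.pkl","wb"));im=c["pixels"].astype(int);mx=im.max(2);sat=(mx-im.min(2))/np.maximum(mx,1)
    for p in comps((sat<.25)&(mx>85),*((415,130,20,45) if n=="top" else (183,240,40,50)),20):
        l=cv2.fitLine(p,cv2.DIST_HUBER,0,.01,.01).ravel(); t=(p-l[2:])@l[:2]
        for e in (t.min(),t.max()):
            q=l[2:]+e*l[:2]; print(n,len(p),q,plane(c,*q,.075))
E
```

```text
time: 3.48
ee_pos: [0.5209, -0.2336, 0.2408]
eef_rot: [1.0, -0.031, 0.002, 0.0]
ft_force: [-0.2, -1.4, 0.1]
width: 0.0215
grip_force: 45.0
time: 3.9
ee_pos: [0.5209, -0.2336, 0.2408]
eef_rot: [1.0, -0.031, 0.002, 0.0]
ft_force: [-1.4, -2.3, 0.4]
width: 0.0214
grip_force: 45.0
[ 0.52089535 -0.23359997  0.24078973] [ 9.99523902e-01 -3.07998159e-02  1.81677950e-03  1.99718094e-04] [[0.9981, -0.0616, 0.0036], [-0.0616, -0.9981, -0.0005], [0.0036, 0.0003, -1.0]] [ 0.63723668  0.38603644 -0.35310087  1.77178143  0.15391194  1.00723023
 -1.4063989 ]
top 119 [426.51068 174.07924] [ 0.62004232 -0.24102995  0.075     ]
top 119 [428.4571  136.97153] [ 0.69683339 -0.24676806  0.075     ]
top 23 [432.91293 174.09471] [ 0.6198867 -0.2539675  0.075    ]
top 23 [434.0633  163.00656] [ 0.64271844 -0.25684928  0.075     ]
scene 218 [192.01448 278.01266] [ 0.69625297 -0.24399662  0.075     ]
scene 218 [222.85013 242.74326] [ 0.58752274 -0.23885726  0.075     ]
```

```bash
python3 -m inch '[[0,0,-0.4,0,0,0],[0,0,-0.7,0,0,0],[0,0,-0.9,0,0,0],[0,0,-0.5,0,0,0],[0,0,0,0,0,-0.9]]' - 55
python3 -m inch '[[0,0,0,0,0,-0.95],[0,0,0,0,0,-0.95],[0,0,0,0,0,-0.95],[0,0,0,0,0,-0.95],[0,0,0,0,0,-0.95]]'
python3 -m inch '[[0,0,0,0,0,-0.95],[0,0,0,0,0,-0.95],[0,0,0,0,0,-0.95],[0,0,0,0,0,-0.95],[0,0,0,0,0,-0.95]]'
python3 -m inch '[[0,0,0,0,0,-0.95],[0,0,0,0,0,-0.95],[0,0,0,0,0,-0.95],[0,0,0,0,0,-0.95],[0,0,0,0,0,0]]'
cat >> h.py <<'E'
HC=np.array([-.0025,0,.1658]); XS=np.array([1,0,.0036])
YAW,PIT=93.9,20.
EX=np.array([np.cos(np.radians(YAW))*np.cos(np.radians(PIT)),np.sin(np.radians(YAW))*np.cos(np.radians(PIT)),-np.sin(np.radians(PIT))])
ROW=np.array([.5885-.066*.004,.2337,.058]); A=ROW-.016*EX
def gos(s,Rt,hc):  # bring the skewer handle centre to hc
    go(s,Rt,np.asarray(hc)-Rt@(HC-[0,0,.164]))
def tip(s):
    Rt=R.from_quat(s["eef_rot"]).as_matrix(); h=np.asarray(s["ee_pos"])+Rt@HC; return h,h+Rt@XS*.178
E
python3 - <<'E'
from h import *
from bench import r,eyes
s=r.read_state();print(s["ee_pos"],s["ft_force"],s["grip_force"],tip(s),A)
gos(s,fr(YAW,PIT),A-(.178+.03)*EX)
gos(s,fr(YAW,0),A-(.178+.03)*EX+[0,0,.03])
E
```

```text
time: 4.42
ee_pos: [0.5219, -0.2329, 0.3458]
eef_rot: [1.0, 0.023, 0.005, 0.001]
ft_force: [0.4, -0.1, -0.3]
width: 0.0216
grip_force: 55.0
time: 4.83
ee_pos: [0.5207, -0.2326, 0.3404]
eef_rot: [0.952, 0.307, 0.002, 0.0]
ft_force: [-0.2, 0.6, -1.7]
width: 0.0214
grip_force: 55.0
time: 5.25
ee_pos: [0.5207, -0.2327, 0.3405]
eef_rot: [0.827, 0.562, 0.002, 0.001]
ft_force: [0.3, -0.6, -0.9]
width: 0.0218
grip_force: 55.0
time: 5.67
ee_pos: [0.5206, -0.2328, 0.3405]
eef_rot: [0.679, 0.734, 0.001, 0.001]
ft_force: [-0.2, -0.5, -0.8]
width: 0.0218
grip_force: 55.0
[ 0.52064918 -0.23283052  0.34047755] [-0.21074436 -0.47209968 -0.80056659] 54.99768812209368 (array([ 0.5213938 , -0.23521283,  0.17467749]), array([ 0.50750059, -0.05775561,  0.17410843])) [0.58925862 0.21869974 0.06347232]
turn [ 0.042 -2.912  0.078] shift(after turn) [ 7.704  2.479 -1.449] shift(before) [7.71  2.553 1.285]
turn [ 0.028 -0.003  0.084] shift(after turn) [6.322 2.479 0.252] shift(before) [6.296 2.542 0.263]
```

```bash
python3 -m inch '[[0,0,0,0,-0.97,0],[0,0,0,0,-0.97,0],[0,0,0,0,-0.97,0.08],[0.85,0.275,-0.16,0,0,0],[0.85,0.275,-0.16,0,0,0]]' 
python3 -m inch '[[0.85,0.275,-0.16,0,0,0],[0.85,0.275,-0.16,0,0,0],[0.85,0.275,-0.16,0,0,0],[0.85,0.275,-0.16,0,0,0],[0.85,0.275,-0.16,0,0,0]]' >/dev/null
python3 -m inch '[[0.85,0.275,-0.16,0,0,0],[0.85,0.275,-0.16,0,0,0],[0,0,0,0,0,0],[0,0,0,0,0,0],[0,0,0,0,0,0]]'
python3 - <<'E'
from h import *
from bench import r,eyes
s=r.read_state();print(tip(s),s["grip_force"])
gos(s,fr(YAW,PIT),A-(.178+.03)*EX)
pics=[]
for n in("scene","top"):
    c=eyes.camera(n);pickle.dump(c,open(n+"_p.pkl","wb"))
    x,y,w,h=((380,290,100,75) if n=="scene" else (165,150,100,75))
    print(n,"predicted tip px",proj(c,tip(s)[1]),"A px",proj(c,A),"C",proj(c,ROW+.016*EX))
    pics.append(cv2.resize(np.ascontiguousarray(c["pixels"][y:y+h,x:x+w,::-1]),(400,300),interpolation=cv2.INTER_CUBIC))
cv2.imwrite("pics/p.png",np.hstack(pics))
E
```

```text
time: 6.08
ee_pos: [0.538, -0.1637, 0.3296]
eef_rot: [0.677, 0.715, -0.117, 0.13]
ft_force: [1.3, 0.6, -0.4]
width: 0.0215
grip_force: 55.0
time: 6.92
ee_pos: [0.6004, 0.0794, 0.2903]
eef_rot: [0.675, 0.717, -0.117, 0.129]
ft_force: [0.2, -0.3, -0.7]
width: 0.0218
grip_force: 55.0
(array([0.60496983, 0.02042065, 0.13540878]), array([0.59524156, 0.18713781, 0.07380391])) 54.99961216002703
turn [ 0.029  0.006 -0.076] shift(after turn) [ 0.084 -0.041 -0.011] shift(before) [ 0.084 -0.042 -0.011]
scene predicted tip px [415.9577528 313.3199927] A px [432.29172101 319.86741574] C [447.13030594 327.85807949]
top predicted tip px [215.90810915 188.17196713] A px [201.52312676 192.08580272] C [188.22638959 194.0995096 ]
```

View pics/p.png

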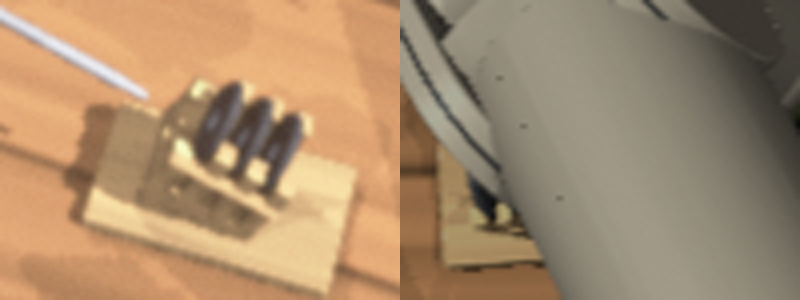

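The scene view shows the tip at (417,314), within 1 px of prediction. Washer a's outline centre is near (435,321). The top view is blocked by the arm. I'll check the washer outlines numerically against off-axis offsets.

```bash
python3 - <<'E'
from h import *
s=load("scene");t=load("top")
th=np.linspace(0,2*np.pi,200)
def bbox(c,cen):
    lat=np.cross(EX,[0,0,1]);lat/=np.linalg.norm(lat);n=np.cross(lat,EX)
    P=np.array([proj(c,cen+.021*(np.cos(q)*lat+np.sin(q)*n)+e*EX) for q in th for e in(-.0025,.0025)]);return P.min(0).round(1),P.max(0).round(1)
for off in(0,.004,.008):
    for k,nm in((-1,"a"),(0,"b"),(1,"c")):
        cen=ROW+[0,off-.004,0]+k*.016*EX; print(off,nm,"scene",*bbox(s,cen),"top",*bbox(t,cen))
for n,c,b in(("scene",s,(425,305,35,38)),("top",t,(178,178,32,32))):
    x,y,w,h=b;im=cv2.resize(c["pixels"][y:y+h,x:x+w],None,fx=8,fy=8,interpolation=cv2.INTER_CUBIC).astype(int)
    mx=im.max(2);sat=(mx-im.min(2))/np.maximum(mx,1)
    for m,nm in(((sat<.3)&(mx<130),"sat"),((mx<70),"70"),((sat<.22)&(mx<110),"s22")):
        for p in comps(m,0,0,w*8,h*8,500): print(n,nm,len(p),p.min(0)/8+[x-.44,y-.44],p.max(0)/8+[x-.44,y-.44])
E
```

```text
0 a scene [423.4 308.6] [437.2 329.7] top [196.8 181.7] [210.  202.4]
0 b scene [430.8 312.6] [444.7 333.7] top [190.  182.8] [203.4 203.3]
0 c scene [438.1 316.6] [452.1 337.7] top [183.3 183.8] [196.8 204.3]
0.004 a scene [425.4 309.3] [439.3 330.5] top [194.8 181.7] [208.1 202.4]
0.004 b scene [432.8 313.3] [446.7 334.5] top [188.  182.8] [201.5 203.4]
0.004 c scene [440.2 317.3] [454.2 338.5] top [181.3 183.9] [194.9 204.3]
0.008 a scene [427.5 310. ] [441.3 331.2] top [192.8 181.8] [206.2 202.4]
0.008 b scene [434.8 314. ] [448.8 335.2] top [186.1 182.8] [199.5 203.4]
0.008 c scene [442.2 318. ] [456.3 339.2] top [179.4 183.9] [193.  204.3]
scene sat 12115 [428.935 310.685] [447.935 332.31 ]
scene sat 4555 [445.685 318.435] [454.81  336.435]
scene 70 615 [440.935 316.06 ] [444.81  320.685]
scene 70 891 [447.31 320.06] [452.06 325.06]
scene s22 3802 [430.56 311.06] [439.81 327.31]
scene s22 3811 [438.435 315.185] [447.435 331.185]
scene s22 2940 [446.06  318.935] [454.185 335.81 ]
top sat 23294 [181.31 182.31] [206.935 203.935]
top 70 27503 [182.06 181.31] [209.435 207.06 ]
top 70 1091 [194.06  206.185] [209.435 208.435]
top s22 20873 [181.685 182.435] [206.685 203.81 ]
```

```bash
sed -i 's/-.066\*.004,.2337/-.066*.005,.2347/' h.py; python3 -m inch '[[0,0,0,0.03,0,-0.08],[0.08,-0.04,-0.01,0,0,0],[0,0,0,0,0,0],[0,0,0,0,0,0],[0,0,0,0,0,0]]' >/dev/null
cat > st.py <<'E'
from h import *
from bench import r
s=r.read_state();h,tp=tip(s)
Rt=R.from_quat(s["eef_rot"]).as_matrix();x=Rt@XS
d=(A-h)@x; e=Rt.T@(h+x*d-A)
print("A ahead of handle %.4f; skewer off hole axis at A (tool y,z) mm"%d,(e[1:]*1e3).round(2),"F tool",(Rt.T@s["ft_force"]).round(2),s["grip_force"].round(1))
w=R.from_matrix(Rt.T@fr(YAW,PIT)).as_rotvec();print("turn err",(w/.12).round(3))
E
python3 st.py
```

```text
Traceback (most recent call last):
  File "st.py", line 6, in <module>
    print("A ahead of handle %.4f; skewer off hole axis at A (tool y,z) mm"%d,(e[1:]*1e3).round(2),"F tool",(Rt.T@s["ft_force"]).round(2),s["grip_force"].round(1))
                                                                                                                                          ^^^^^^^^^^^^^^^^^^^^^
AttributeError: 'float' object has no attribute 'round'
```

```bash
sed -i 's/,s\["grip_force"\].round(1)//' st.py; python3 st.py
```

```text
A ahead of handle 0.2096; skewer off hole axis at A (tool y,z) mm [-0.23  0.94] F tool [-0.25  0.76  0.35]
turn err [0.004 0.006 0.015]
```

```bash
python3 -m inch '[[0.2,0.005,-0.02,0,0,0],[0.2,0,0,0,0,0],[0.2,0,0,0,0,0],[0.2,0,0,0,0,0],[0.2,0,0,0,0,0]]' >/dev/null; python3 st.py;  python3 -m inch '[[0.1,0,0,0,0,0],[0.1,0,0,0,0,0],[0,0,0,0,0,0],[0,0,0,0,0,0],[0,0,0,0,0,0]]' >/dev/null; python3 st.py
```

```text
A ahead of handle 0.1680; skewer off hole axis at A (tool y,z) mm [-0.33 -0.08] F tool [0.19 0.01 1.66]
turn err [0.004 0.003 0.026]
A ahead of handle 0.1618; skewer off hole axis at A (tool y,z) mm [0.12 0.08] F tool [0.97 1.49 1.26]
turn err [0.004 0.008 0.015]
```

```bash
python3 - <<'E'
from h import *
from bench import r,eyes
c=eyes.camera("scene");cv2.imwrite("pics/i.png",cv2.resize(np.ascontiguousarray(c["pixels"][295:355,395:475,::-1]),(640,480),interpolation=cv2.INTER_CUBIC))
print(proj(c,tip(r.read_state())[1]))
E
```

```text
[440.20982847 324.12390925]
```

View pics/i.png

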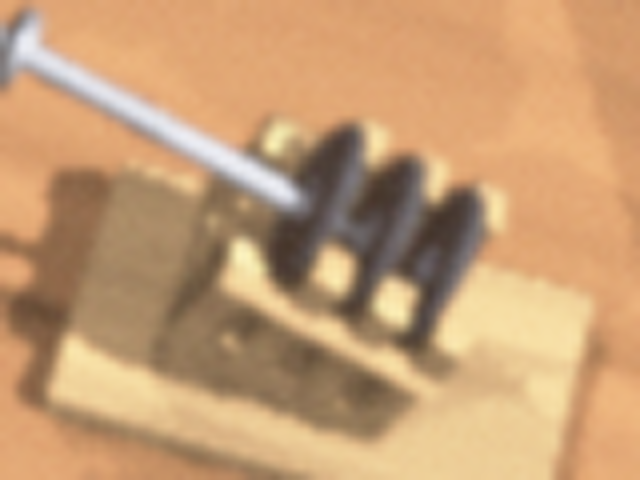

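The shaft disappears into washer a's centre at about (433,320), and the washers are undisturbed. I'll keep advancing.

```bash
for k in 1; do python3 -m inch '[[0.12,0,0,0,0,0.01],[0.12,0,0,0,0,0],[0.12,0,0,0,0,0],[0.12,0,0,0,0,0],[0,0,0,0,0,0]]' >/dev/null; done; python3 st.py;  python3 -m inch '[[0.12,0,0,0,0,0],[0.12,0,0,0,0,0],[0.12,0,0,0,0,0],[0.12,0,0,0,0,0],[0,0,0,0,0,0]]' >/dev/null; python3 st.py
python3 -m inch '[[0.12,0,0,0,0,0],[0.12,0,0,0,0,0],[0.12,0,0,0,0,0],[0,0,0,0,0,0],[0,0,0,0,0,0]]' >/dev/null; python3 st.py
```

```text
A ahead of handle 0.1405; skewer off hole axis at A (tool y,z) mm [-0.43 -0.32] F tool [ 0.58 -0.26 -0.36]
turn err [ 0.005 -0.001  0.024]
A ahead of handle 0.1215; skewer off hole axis at A (tool y,z) mm [-0.34 -0.35] F tool [ 0.43 -0.39  1.4 ]
turn err [ 0.005 -0.     0.022]
A ahead of handle 0.1082; skewer off hole axis at A (tool y,z) mm [-0.02 -0.26] F tool [ 1.37 -0.55 -0.2 ]
turn err [0.004 0.005 0.014]
```

```bash
python3 -m inch '[[0.1,0,0,0,0,0],[0.1,0,0,0,0,0],[0.1,0,0,0,0,0],[0,0,0,0,0,0],[0,0,0,0,0,0]]' >/dev/null; python3 st.py
python3 -m inch '[[0.05,0,0,0,0,0],[0.05,0,0,0,0,0],[0,0,0,0,0,0],[0,0,0,0,0,0],[0,0,0,0,0,0]]' >/dev/null; python3 st.py
```

```text
A ahead of handle 0.0961; skewer off hole axis at A (tool y,z) mm [-0.06 -0.3 ] F tool [ 0.44 -0.19  0.2 ]
turn err [0.004 0.005 0.014]
A ahead of handle 0.0926; skewer off hole axis at A (tool y,z) mm [ 0.11 -0.26] F tool [ 0.31 -0.4   0.92]
turn err [0.004 0.006 0.009]
```

```bash
python3 -m inch '[[0.03,0,0,0,0,0],[0.02,0,0,0,0,0],[0,0,0,0,0,0],[0,0,0,0,0,0],[0,0,0,0,0,0]]' >/dev/null; python3 st.py
```

```text
A ahead of handle 0.0906; skewer off hole axis at A (tool y,z) mm [ 0.1  -0.27] F tool [0.12 0.33 1.04]
turn err [0.004 0.006 0.009]
```

Advancing in 1 mm steps now, checking force after each.

```bash
python3 -m inch '[[0.03,0,0,0,0,0],[0.02,0,0,0,0,0],[0,0,0,0,0,0],[0,0,0,0,0,0],[0,0,0,0,0,0]]' >/dev/null; python3 st.py;  python3 -m inch '[[0.025,0,0,0,0,0],[0,0,0,0,0,0],[0,0,0,0,0,0],[0,0,0,0,0,0],[0,0,0,0,0,0]]' >/dev/null; python3 st.py
```

```text
A ahead of handle 0.0886; skewer off hole axis at A (tool y,z) mm [ 0.11 -0.28] F tool [-0.4  -0.21  0.86]
turn err [0.004 0.006 0.009]
A ahead of handle 0.0876; skewer off hole axis at A (tool y,z) mm [ 0.12 -0.26] F tool [-0.04  0.09  1.01]
turn err [0.004 0.006 0.009]
```

```bash
python3 -m inch '[[0.025,0,0,0,0,0],[0,0,0,0,0,0],[0,0,0,0,0,0],[0,0,0,0,0,0],[0,0,0,0,0,0]]' >/dev/null; python3 st.py
```

```text
A ahead of handle 0.0866; skewer off hole axis at A (tool y,z) mm [ 0.11 -0.32] F tool [ 0.68 -0.09  1.46]
turn err [0.005 0.006 0.01 ]
```

```bash
python3 -m inch '[[0.025,0,0,0,0,0],[0,0,0,0,0,0],[0,0,0,0,0,0],[0,0,0,0,0,0],[0,0,0,0,0,0]]' >/dev/null; python3 st.py
```

```text
A ahead of handle 0.0857; skewer off hole axis at A (tool y,z) mm [ 0.15 -0.26] F tool [-0.9   0.39  0.31]
turn err [0.004 0.007 0.008]
```

```bash
python3 -m inch '[[0.025,0,0,0,0,0],[0,0,0,0,0,0],[0,0,0,0,0,0],[0,0,0,0,0,0],[0,0,0,0,0,0]]' >/dev/null; python3 st.py
```

```text
A ahead of handle 0.0856; skewer off hole axis at A (tool y,z) mm [ 0.29 -0.03] F tool [-6.24 -0.89 -0.17]
turn err [0.002 0.018 0.001]
```

```bash
python3 -m inch '[[0.02,0,0,0,0,0],[0,0,0,0,0,0],[0,0,0,0,0,0],[0,0,0,0,0,0],[0,0,0,0,0,0]]' >/dev/null; python3 st.py
```

```text
A ahead of handle 0.0856; skewer off hole axis at A (tool y,z) mm [0.38 0.14] F tool [-8.85 -0.91 -0.3 ]
turn err [-0.001  0.027 -0.003]
```

Collar contact is felt at 6 to 9 N along the shaft and was held for over 0.4 s. Next I back off about 5 mm, lift to bear on the washers, then level the skewer about washer a while the slots still hold the washers.

```bash
python3 -m inch '[[-0.06,0,0,0,0,0],[-0.06,0,0,0,0,0],[-0.05,0,0,0,0,0],[0,0,0,0,0,0],[0,0,0,0,0,0]]' >/dev/null; python3 st.py
python3 -m inch '[[0,0,-0.05,0,0,0],[0,0,-0.05,0,0,0],[0,0,-0.05,0,0,0],[0,0,0,0,0,0],[0,0,0,0,0,0]]' >/dev/null; python3 st.py
```

```text
A ahead of handle 0.0903; skewer off hole axis at A (tool y,z) mm [ 0.09 -0.42] F tool [ 0.04 -0.09  1.45]
turn err [0.005 0.001 0.01 ]
A ahead of handle 0.0905; skewer off hole axis at A (tool y,z) mm [ 0.12 -6.41] F tool [0.02 0.51 2.62]
turn err [0.006 0.004 0.01 ]
```

```bash
python3 -m inch '[[-0.245,0,0.13,0,0.5,0],[0,0,0,0,0,0],[-0.245,0,0.13,0,0.5,0],[0,0,0,0,0,0],[0,0,0,0,0,0]]' >/dev/null; python3 st.py
```

```text
A ahead of handle 0.0911; skewer off hole axis at A (tool y,z) mm [ 0.31 -6.52] F tool [0.65 0.04 2.05]
turn err [-0.003 -0.973 -0.006]
```

```bash
python3 -m inch '[[-0.245,0,0.13,0,0.5,0],[0,0,0,0,0,0],[-0.245,0,0.13,0,0.5,0],[0,0,0,0,0,0],[0,0,0,0,0,0]]' >/dev/null; python3 st.py; python3 -m inch '[[-0.245,0,0.13,0,0.5,0],[0,0,0,0,0,0],[-0.245,0,0.13,0,0.5,0],[0,0,0,0,0,0],[0,0,0,0,0,0]]' >/dev/null; python3 st.py
```

```text
A ahead of handle 0.0897; skewer off hole axis at A (tool y,z) mm [ 0.09 -7.24] F tool [ 0.36 -0.37  1.84]
turn err [-5.000e-03 -1.967e+00  1.000e-03]
A ahead of handle 0.0885; skewer off hole axis at A (tool y,z) mm [ 0.03 -7.77] F tool [-0.98 -0.49  2.12]
turn err [-7.000e-03 -2.968e+00  2.000e-03]
```

```bash
python3 -m inch '[[-0.245,0,0.13,0,0.5,0],[0,0,0,0,0,0],[-0.1,0,0.05,0,0.2,0],[0,0,0,0,0,0],[0,0,0,0,0,0]]' >/dev/null; python3 st.py; python3 - <<'E'
from h import *
from bench import r,eyes
c=eyes.camera("scene");cv2.imwrite("pics/l.png",cv2.resize(np.ascontiguousarray(c["pixels"][295:355,395:475,::-1]),(640,480),interpolation=cv2.INTER_CUBIC))
s=r.read_state();h,t=tip(s);Rt=R.from_quat(s["eef_rot"]).as_matrix();n=fr(YAW,PIT)[:,2]*-1
print(h,t,"slot-up dir in tool",(Rt.T@n).round(3),"world up",(Rt.T@[0,0,1]).round(3))
E
```

```text
A ahead of handle 0.0869; skewer off hole axis at A (tool y,z) mm [-0.01 -8.39] F tool [-1.15  0.35  2.77]
turn err [ 1.000e-03 -3.686e+00  1.300e-02]
[0.5952572  0.13284293 0.06413827] [0.58286087 0.30969319 0.08009847] slot-up dir in tool [ 0.428  0.001 -0.904] world up [ 0.093  0.    -0.996]
```

View pics/l.png

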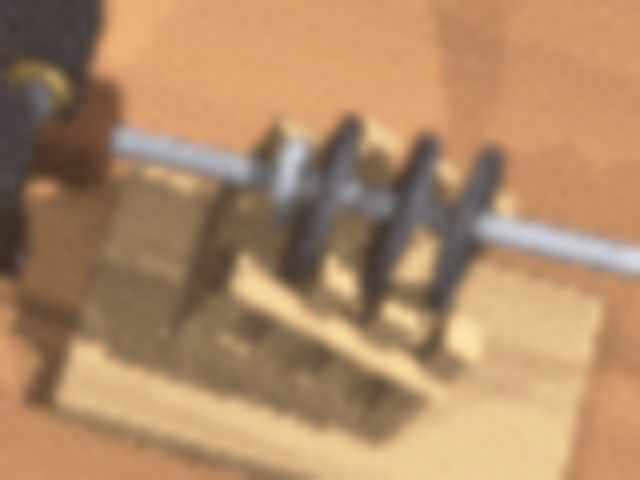

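The shaft passes through all three washers, nose slightly up, and washer c is already raised at about (455,323). The block hasn't moved. I'll lift along the slot direction.

```bash
python3 -m inch '[[0.06,0,-0.18,0,0,0],[0.085,0,-0.18,0,0,0],[0.085,0,-0.18,0,0,0],[0,0,0,0,0,0],[0,0,0,0,0,0]]' >/dev/null; python3 st.py
python3 -m inch '[[0.085,0,-0.18,0,0,0],[0.085,0,-0.18,0,0,0],[0.085,0,-0.18,0,0,0],[0.085,0,-0.18,0,0,0],[0,0,0,0,0,0]]' >/dev/null; python3 st.py
python3 -m inch '[[0.02,0,-0.3,0,0,0],[0.02,0,-0.3,0,0,0],[0.02,0,-0.3,0,0,0],[0.02,0,-0.3,0,0,0],[0,0,0,0,0,0]]' >/dev/null
python3 -m inch '[[0,0,0,0,0,0],[0,0,0,0,0,0],[0,0,0,0,0,0],[0,0,0,0,0,0],[0,0,0,0,0,0]]' >/dev/null; python3 st.py
python3 - <<'E'
from h import *
from bench import r,eyes
c=eyes.camera("scene");cv2.imwrite("pics/u.png",cv2.resize(np.ascontiguousarray(c["pixels"][260:365,350:490,::-1]),(640,480),interpolation=cv2.INTER_CUBIC))
s=r.read_state();print(tip(s))
g=load("grasp");Rg=R.from_quat(g["eef_rot"]).as_matrix()
R1=fr(-3.5,-6)
go(s,fr(93.5,-6),tip(s)[0]);go(s,R1,[.521,-.2336,.18])
E
```

```text
A ahead of handle 0.0774; skewer off hole axis at A (tool y,z) mm [  0.51 -30.93] F tool [-0.09 -0.61  2.45]
turn err [ 0.016 -3.694  0.014]
A ahead of handle 0.0630; skewer off hole axis at A (tool y,z) mm [  0.93 -60.96] F tool [0.73 0.1  1.08]
turn err [ 0.025 -3.701  0.015]
A ahead of handle 0.0617; skewer off hole axis at A (tool y,z) mm [  -0.25 -106.32] F tool [-0.85 -0.87  2.45]
turn err [-0.005 -3.694  0.011]
(array([0.59402495, 0.14883775, 0.16393341]), array([0.58175258, 0.32568215, 0.18005354]))
turn [-0.012  0.087  0.068] shift(after turn) [-0.106 -0.005  0.044] shift(before) [-0.105 -0.006  0.045]
turn [-1.412  0.069 14.106] shift(after turn) [-1.666  9.33  -0.524] shift(before) [-8.955 -2.911 -1.193]
```

View pics/u.png

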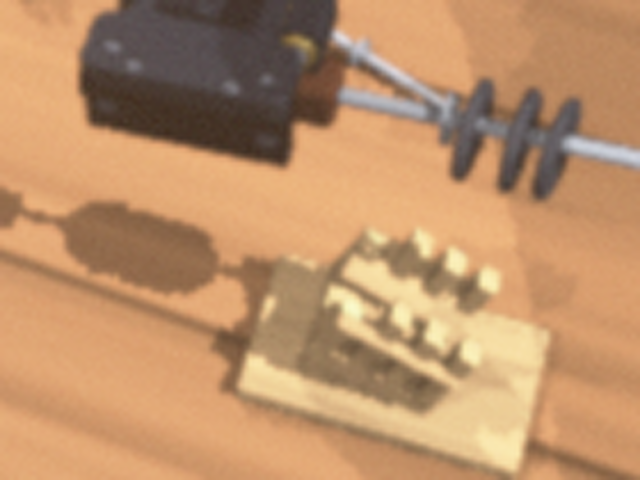

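All three washers hang on the skewer at scene (453,288), (464,290) and (472,292), next to the collar, and the block is empty and in place. Now I carry it back with gentle ramps.

```bash
python3 -m inch '[[-0.094,-0.031,-0.013,0,0,0],[-0.19,-0.06,-0.025,0,0,0],[-0.28,-0.09,-0.04,0,0,0],[-0.38,-0.12,-0.05,0,0,0],[-0.47,-0.15,-0.06,0,0,0]]' >/dev/null
python3 -m inch '[[-0.566,-0.184,-0.075,0,0,0],[-0.566,-0.184,-0.075,0,0,0],[-0.566,-0.184,-0.075,0,0,0],[-0.566,-0.184,-0.075,0,0,0],[-0.566,-0.184,-0.075,0,0,0]]' >/dev/null
python3 -m inch '[[-0.566,-0.184,-0.075,0,0,0],[-0.566,-0.184,-0.075,0,0,0],[-0.566,-0.184,-0.075,0,0,0],[-0.566,-0.184,-0.075,0,0,0],[-0.566,-0.184,-0.075,0,0,0]]' >/dev/null
python3 -m inch '[[-0.566,-0.184,-0.075,0,0,0],[-0.47,-0.15,-0.06,0,0,0],[-0.38,-0.12,-0.05,0,0,0],[-0.28,-0.09,-0.04,0,0,0],[-0.19,-0.06,-0.025,0,0,0]]' 
python3 -m inch '[[0,0,0,-0.02,0,0.2],[0,0,0,-0.04,0,0.4],[0,0,0,-0.06,0,0.6],[0,0,0,-0.07,0,0.7],[0,0,0,-0.07,0,0.7]]' >/dev/null
python3 -m inch '[[0,0,0,-0.07,0,0.7],[0,0,0,-0.07,0,0.7],[0,0,0,-0.07,0,0.7],[0,0,0,-0.07,0,0.7],[0,0,0,-0.07,0,0.7]]' >/dev/null
python3 -m inch '[[0,0,0,-0.07,0,0.7],[0,0,0,-0.07,0,0.7],[0,0,0,-0.07,0,0.7],[0,0,0,-0.07,0,0.7],[0,0,0,-0.07,0,0.7]]' >/dev/null
python3 -m inch '[[0,0,0,-0.07,0,0.7],[0,0,0,-0.07,0,0.7],[0,0,0,-0.07,0,0.7],[0,0,0,-0.07,0,0.7],[0,0,0,-0.06,0,0.6]]' >/dev/null
python3 -m inch '[[0,0,0,-0.05,0,0.5],[0,0,0,-0.03,0,0.3],[0,0,0,0,0,0],[0,0,0,0,0,0],[0,0,0,0,0,0]]'
python3 - <<'E'
from h import *
from bench import r
s=r.read_state();print(tip(s));g=load("grasp");print("grasp tip",tip(g))
go(s,fr(-3.53,-5),[.521,-.2336,.14])
go(s,fr(-3.53,-.2),g["ee_pos"]+.164*R.from_quat(g["eef_rot"]).as_matrix()[:,2])
E
```

```text
time: 19.25
ee_pos: [0.5036, -0.2348, 0.3433]
eef_rot: [0.682, 0.73, 0.032, -0.034]
ft_force: [-0.3, 0.7, -2.3]
width: 0.0212
grip_force: 55.0
time: 21.33
ee_pos: [0.5047, -0.232, 0.3431]
eef_rot: [0.999, -0.011, 0.05, 0.003]
ft_force: [0.4, 0.9, -1.9]
width: 0.0218
grip_force: 55.0
(array([ 0.51876221, -0.23311528,  0.17792152]), array([ 0.6958915 , -0.23699671,  0.19508432]))
grasp tip (array([ 0.51900023, -0.23353079,  0.07498172]), array([ 0.69666366, -0.2444905 ,  0.07498958]))
turn [ 0.011 -0.108  0.329] shift(after turn) [-0.035  0.015  0.995] shift(before) [-0.048  0.012  0.994]
turn [ 0.024 -0.806  0.329] shift(after turn) [0.399 0.017 2.56 ] shift(before) [0.149 0.02  2.587]
```

```bash
python3 -m inch '[[0,0,0,0,0,0.33],[-0.02,0.015,0.3,0,0,0],[-0.02,0,0.4,0,0,0],[0,0,0.3,0,0,0],[0,0,0,0,0,0]]' >/dev/null
cat > b.py <<'E'
from h import *
from bench import r,eyes
s=r.read_state();g=load("grasp");print(tip(s),s["ft_force"].round(1))
go(s,fr(-3.53,-.2),g["ee_pos"]+.164*R.from_quat(g["eef_rot"]).as_matrix()[:,2])
E
python3 b.py; python3 - <<'E'
from h import *
from bench import eyes
c=eyes.camera("scene");cv2.imwrite("pics/v.png",cv2.resize(np.ascontiguousarray(c["pixels"][195:300,165:305,::-1]),(640,480),interpolation=cv2.INTER_CUBIC))
E
```

```text
(array([ 0.51945576, -0.23380747,  0.13455466]), array([ 0.69635266, -0.24486482,  0.15097515])) [-0.2 -0.  -2.1]
turn [-0.006 -0.771 -0.007] shift(after turn) [ 0.366 -0.009  1.477] shift(before) [ 0.228 -0.008  1.505]
```

View pics/v.png

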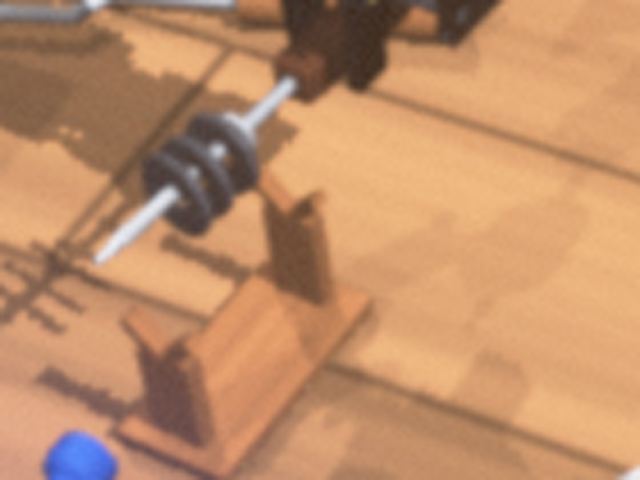

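The washers hang together by the collar, at scene (203,233) to (216,226), directly above the gap between the posts. I'll lower most of the way, level, then lower into the notches.

```bash
python3 -m inch '[[0.04,0,0.2,0,0,0],[0.05,0,0.35,0,0,0],[0.04,0,0.25,0,0,0],[0.03,0,0.1,0,0,0],[0,0,0,0,0,0]]' >/dev/null; python3 b.py
python3 -m inch '[[0.07,0,0,0,-0.2,0],[0.07,0,0,0,-0.2,0],[0.07,0,0,0,-0.2,0],[0.04,0,0,0,-0.14,0],[0,0,0,0,0,0]]' >/dev/null; python3 b.py
```

```text
(array([ 0.53061403, -0.2347689 ,  0.1011962 ]), array([ 0.70746346, -0.24594701,  0.11804078])) [ 0.3  0.6 -2.1]
turn [ 0.002 -0.791 -0.013] shift(after turn) [ 0.099 -0.012  0.642] shift(before) [ 0.038 -0.012  0.648]
(array([ 0.52672582, -0.2348463 ,  0.10314762]), array([ 0.70436593, -0.2460935 ,  0.10452671])) [-0.6  0.2 -1.8]
turn [ 0.011 -0.065 -0.014] shift(after turn) [-0.165 -0.016  0.704] shift(before) [-0.17  -0.016  0.702]
```

```bash
python3 -m inch '[[-0.04,-0.01,0.05,0,-0.03,0],[-0.06,-0.005,0.1,0,-0.02,0],[-0.04,0,0.15,0,0,0],[-0.02,0,0.1,0,0,0],[0,0,0,0,0,0]]' >/dev/null; python3 b.py
```

```text
(array([ 0.51792395, -0.23384337,  0.08557758]), array([ 0.69556207, -0.24520592,  0.08562052])) [ 0.5 -0.3 -1.9]
turn [ 0.007 -0.003 -0.019] shift(after turn) [ 0.027 -0.006  0.265] shift(before) [ 0.027 -0.006  0.265]
```

```bash
python3 -m inch '[[0.027,-0.005,0.08,0,0,-0.015],[0,0,0.08,0,0,0],[0,0,0.06,0,0,0],[0,0,0,0,0,0],[0,0,0,0,0,0]]' >/dev/null; python3 b.py
```

```text
(array([ 0.52016055, -0.23376438,  0.07796476]), array([ 0.69782217, -0.24474861,  0.07829102])) [-1.6  0.3 -2.7]
turn [ 0.011 -0.016 -0.001] shift(after turn) [-0.022  0.001  0.075] shift(before) [-0.022  0.001  0.075]
```

```bash
python3 -m inch '[[0,0,0.04,0,0,0],[0,0,0,0,0,0],[0,0,0,0,0,0],[0,0,0,0,0,0],[0,0,0,0,0,0]]' >/dev/null; python3 b.py
```

```text
(array([ 0.52024127, -0.23380699,  0.07659497]), array([ 0.69790234, -0.24479837,  0.07697599])) [-0.3 -0.1 -2.6]
turn [ 0.012 -0.019 -0.001] shift(after turn) [-0.022  0.001  0.04 ] shift(before) [-0.022  0.001  0.04 ]
```

```bash
python3 -m inch '[[-0.01,0,0.03,0,0,0],[-0.01,0,0.02,0,0,0],[0,0,0,0,0,0],[0,0,0,0,0,0],[0,0,0,0,0,0]]' >/dev/null; python3 b.py
```

```text
(array([ 0.51964887, -0.23398317,  0.07473369]), array([ 0.69730805, -0.24500149,  0.07520575])) [ 0.2 -0.1 -0.9]
turn [ 0.014 -0.023 -0.003] shift(after turn) [-0.005 -0.003 -0.006] shift(before) [-0.005 -0.003 -0.006]
```

```bash
python3 -m inch '[[0,0,0,0,0,0],[0,0,0,0,0,0],[0,0,0,0,0,0],[0,0,0,0,0,0],[0,0,0,0,0,0]]' -0.2 10 >/dev/null
python3 -m inch '[[0,0,0,0,0,0],[0,0,0,0,0,0],[0,0,0,0,0,0],[0,0,0,0,0,0],[0,0,0,0,0,0]]' 0.5
python3 -m inch '[[0,0,-0.2,0,0,0],[0,0,-0.4,0,0,0],[0,0,-0.8,0,0,0],[0,0,-0.8,0,0,0],[0,0,-0.8,0,0,0]]' 
python3 -m inch '[[-0.8,0,-0.4,0,0,0],[-0.8,0,0,0,0,0],[-0.8,0,0,0,0,0],[-0.5,0,0,0,0,0],[0,0,0,0,0,0]]' 
python3 - <<'E'
from h import *
from bench import eyes
P=[]
for n,(x,y) in(("scene",(165,195)),("top",(350,130))):
    c=eyes.camera(n);pickle.dump(c,open(n+"_e.pkl","wb"));P.append(cv2.resize(np.ascontiguousarray(c["pixels"][y:y+105,x:x+140,::-1]),(400,300),interpolation=cv2.INTER_CUBIC))
    im=c["pixels"].astype(int);mx=im.max(2);sat=(mx-im.min(2))/np.maximum(mx,1)
    for p in comps((sat<.25)&(mx>85),*((400,130,50,125) if n=="top" else (180,200,85,105)),20):
        l=cv2.fitLine(p,cv2.DIST_HUBER,0,.01,.01).ravel(); t=(p-l[2:])@l[:2]
        print(n,len(p),l.round(3),*[plane(c,*(l[2:]+e*l[:2]),.075).round(4) for e in(t.min(),t.max())])
    print([abs(im[yy:yy+hh,xx:xx+ww]-load(n)["pixels"][yy:yy+hh,xx:xx+ww]).mean().round(1) for xx,yy,ww,hh in ([(295,150,45,45),(305,75,50,65),(155,90,50,55)] if n=="top" else [(290,290,45,45),(240,315,55,70),(410,365,50,70)])])
cv2.imwrite("pics/e.png",np.hstack(P))
E
```

```text
time: 25.13
ee_pos: [0.521, -0.2336, 0.2403]
eef_rot: [1.0, -0.031, 0.003, 0.001]
ft_force: [0.8, -0.1, 0.3]
width: 0.0599
grip_force: 0.0
time: 25.55
ee_pos: [0.5201, -0.2332, 0.3623]
eef_rot: [1.0, -0.031, 0.003, 0.001]
ft_force: [0.6, -0.4, 0.1]
width: 0.0651
grip_force: 0.0
time: 25.97
ee_pos: [0.4013, -0.2264, 0.3764]
eef_rot: [0.999, -0.032, 0.002, 0.002]
ft_force: [0.3, -0.9, 0.4]
width: 0.0655
grip_force: 0.0
scene 406 [  0.661  -0.75  212.458 255.775] [ 0.6984 -0.2426  0.075 ] [ 0.5567 -0.2352  0.075 ]
[np.float64(8.7), np.float64(7.5), np.float64(5.9)]
top 73 [ 5.40000e-02 -9.99000e-01  4.27465e+02  1.47953e+02] [ 0.6512 -0.2425  0.075 ] [ 0.6968 -0.2459  0.075 ]
top 88 [ 1.10000e-02 -1.00000e+00  4.25858e+02  1.90107e+02] [ 0.5628 -0.2381  0.075 ] [ 0.61   -0.2397  0.075 ]
[np.float64(7.0), np.float64(0.6), np.float64(5.0)]
```

View pics/e.png

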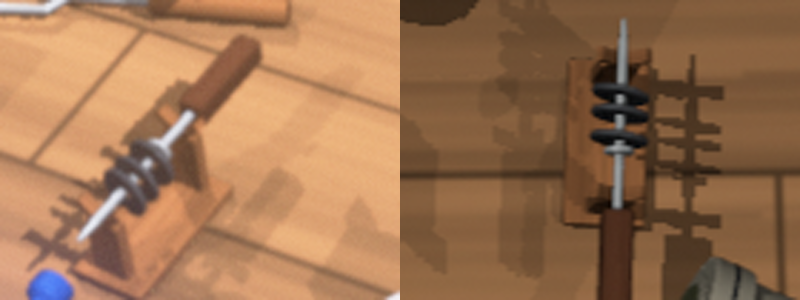

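The skewer lies in both notches with its tip at the starting spot, top (428,137). The three washers sit between the collar and the far post, and the hand is clear.

```bash
python3 -c "
from bench import job
print(job.close_job())"
```

```text
the job is handed in; nothing more can be done
None
```

The job is handed in: the skewer is back in both V posts with all three washers between the collar and the far post, and my last pictures showed the block upright in place and no sign that the mug, jar or tin had been moved; the hand-in returned no verdict.

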